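# Stand the kitchen timer on its coaster and wind it to the tab

## Task

Set the kitchen timer for the coffee: first stand it in the middle of the cork coaster with the orange tab on its base facing the front edge of the worktop (the robot), and let go of it. Then wind its dial anticlockwise until the red end of the grip bar lines up with the orange tab, pressing the timer down on the coaster while you turn so that the base does not swing round. Leave the other things where they are.

Things in the scene. Friction and masses are not known exactly. Their poses are not given: they have to be found in the camera images.
- timer: loose round kitchen timer, 60 g: cream base ring (62 mm diameter, 20 mm tall) under a green dial of equal width, flank 21 to 46 mm up, with a straight grip bar across its top. Origin: centre of the underside; z up along the dial's axis; the orange tab is on the -x side, so at yaw 0 it faces the robot. Lift it by the round flanks or the bar. Unless pressed down with a few N it spins with the dial
- tab_tip (a point): outer end of the orange tab on the base, 38 mm from the timer's axis on its -x side, 10 mm above the underside. The tab is 9 mm wide, 10 mm tall (5 to 15 mm above the underside) and sticks out 7 mm from the base
- timer_dial (a joint): angle of the dial on its base, rad, 0 to 5.76, growing anticlockwise seen from above; starts between 1.45 and 2.05. The grip bar lies along the timer's x axis turned by this angle, its red end on the +x side at 0, so at 3.14 the red end points to the orange tab. Friction of about 0.03 N m holds it where it is left; no spring
- bar_red_end (a point): red end of the grip bar, 18 mm from the timer's axis, 51 mm above the underside. The bar is 36 mm long, 8 mm wide, centred on the axis, its top 53 mm above the underside and 7 mm above the dial's top (46 mm), onto which the fingertips can press
- coaster: round cork coaster, 94 mm in diameter, 8 mm thick, fixed to the worktop; origin at the centre of its underside, its x axis always points straight away from the robot
- glass: empty clear drinking glass, 81 mm wide, 91 mm tall, loose bystander; origin at the centre of its underside
- spice_jar: spice jar, 42 mm in diameter, 106 mm tall, loose bystander; origin at the centre of its underside
- matchbox: yellow matchbox, 36 x 56 x 15 mm, lying flat, loose bystander; origin at the centre of its underside
- teaspoon: teaspoon with a red handle, 132 x 26 x 11 mm, lying in front, loose bystander; origin at its middle, its length along its x axis
- stopper: small cork stopper, 20 mm in diameter, 26 mm tall, standing, loose bystander; origin at the centre of its underside

How it is judged:
By the outcome, as a careful person would: the job done as asked, in the order asked, and still so for the second after the job is handed in, with the robot touching nothing.
It also fails if it takes over 69 s, if anything falls off the work surface, if the arm or the gripper's body presses on something with over 40 N, if the wrist force passes 120 N, or if a joint passes its speed limit or range.

## Robot

A 7-joint arm with a two-finger parallel gripper is mounted at the origin on a cart in front of the work surface, level with it; the furniture and walls round the work are solid. World frame = base frame: x ahead of the robot, y to its left, z up, the work surface at z = 0. Lengths are in m, angles in rad, forces in N, time in s.
With the tool pointing down it reaches from about 0.4 to 0.85 m from the base axis. Payload 10.4 kg.
Tool frame: the origin (TCP) lies midway between the tips of the shut fingers; the grasp point (between the pads) lies 19 mm behind it (manip.grasp_offset is the distance from the TCP to the grasp point, in m); z points along the fingers, y is the line along which they close (so a half turn about z gives the same grasp; the last joint's range is limited). The gripper opens to 85 mm and grips with 20 to 120 N. Pads are 22 mm wide; open, the fingers measure 114 mm over their backs; the gripper's body (76 mm by 85 mm) begins 54 mm behind the grasp point. The pads swing forward as they close: fully open they stand 13 mm farther back than shut.
Start: joints at [1.149, 0.332, -0.065, 1.46, 0.022, 1.35, -0.088], TCP at [0.243, -0.576, 0.231] pointing down, gripper open.
Joint ranges: [-2.6, 2.6], [-0.5, 2.12], [-1.47, 1.34], [0.16, 2.42], [-1.27, 4.41], [0.06, 2.06], [-2.6, 2.6]. Speed limits (rad/s): [2.22, 2.22, 2.79, 2.79, 3.14, 3.14, 3.14].

## Interface

Orientations are given as a unit quaternion [x, y, z, w].
In Python, from workcell import manip, viewer, status gives the robot as it stands (manip), with the cameras (viewer) and the readings (status).
- The arm moves only by the tool run_rows, called after "Emit:" in YAML: its name, and indented under it one key for each argument. Schema: {"type":"object","properties":{"increments":{"type":"array","items":{"type":"array","items":{"type":"number"},"minItems":7,"maxItems":7},"minItems":1,"maxItems":20},"squeeze":{"type":"number"},"only":{"type":"string"},"quiet":{"type":"boolean"},"lines":{"type":"string"}},"required":["increments"],"additionalProperties":false}. increments is a list of rows, 1 to 20 of them, each of 7 numbers: a rotation vector rx, ry, rz in rad, then dx, dy, dz in units of 50 mm, then the opening from 0.0 (shut) to 1.0 (fully open); each row is the pose to reach, as a shift and turn from the pose commanded when the call began, along the tool's axes at that moment; what a row does not reach only later rows make up. A row lasts 1/8 s, in which the tool goes at most 0.0625 m and 0.188 rad, less where a joint would pass 70% of its speed; a pose out of reach is approached as far as the arm can. The fingers move at their own pace and stop on an object; squeeze is the grip in N (left out, the last holds). Time passes only in rows, so rows that do not move let the fingers close. The tool returns the time, the measured TCP pose, the force, the opening and the grip force at its end. only (a regular expression) keeps the lines of the reply that match it, lines (a string "A,B") keeps lines A to B, and quiet returns only ok. Input that does not fit is refused with a message, and nothing moves.
- status.get_obs(): the state, without advancing time (a new reading comes with each control period).
- viewer.camera(name): name is "scene" or "top"; returns the picture (480x640x3 uint8, blue, green, red); there is no depth.
- viewer.calibration(name): a dict with "fx", "fy", "cx", "cy" (pixels), "k1" (the pictures are not rectified: a ray, as slopes to the right and down, at radius r is drawn at 1 + k1 r^2 times it, then the intrinsics apply), "world_from_camera" (4x4, takes a point from camera to world coordinates). Camera axes: x right, y up, looking along -z (the intrinsics and any distortion apply to the point x, -y, -z); pixel columns grow to the right and rows downward; lengths in m; the calibration is good to about 2 mm. A picture is of the moment at which its call begins. calibration takes no time and is no camera call.
- manip.hand_in(): hands the job in; it is judged then, once.
The state is a dict: "clock": time; "joint_pos": joint angles; "joint_velocities": joint speeds; "tau": joint torques, N m; "position": TCP position; "ee_rot": TCP orientation; "ft_force": force on the tool from outside, world axes, zero at the start; "torque": the same for the moment, N m; "grip_width": opening from 0.0 (shut) to 1.0 (fully open); "grasp_force": force on a finger pad.
Only numpy, scipy, OpenCV 4.12 (cv2) and the standard library are available. Lean on these libraries where they do the work, as an engineer would, in place of code of your own. Each camera call takes 0.05 s, during which the arm holds its last target. There are 200 camera calls.

## Working session

There is one attempt and no reset: what is moved stays moved. The work goes in short steps, Python scripts to look and compute and a tool call to move; the robot and the scene stay as the last step left them, time stands still between calls to the robot, and variables do not carry over. Pictures are saved under pics/ and viewed, at most 10 in all, crops included, and the job is handed in when it is done.

```bash
ls; mkdir -p pics
```

Run:
```python
from workcell import manip, viewer, status
import cv2
for n in ("scene","top"):
    cv2.imwrite(f"pics/{n}0.png",viewer.camera(n)); c=viewer.calibration(n); print(n,c)
o=status.get_obs(); print(o)
```

```text
pics
workcell.py
scene {'fx': 578.9934387341603, 'fy': 578.9934387341603, 'cx': 318.82594113813036, 'cy': 242.9711631446393, 'k1': -0.1208848555738048, 'world_from_camera': array([[-0.43341478,  0.63046551, -0.64394477, -0.00946118],
       [-0.90118711, -0.3061143 ,  0.30684821,  0.17634931],
       [-0.00366348,  0.71330728,  0.70084185,  0.73462482],
       [ 0.        ,  0.        ,  0.        ,  1.        ]])}
top {'fx': 484.2581773797077, 'fy': 484.2581773797077, 'cx': 314.97595756752014, 'cy': 240.7624475702095, 'k1': -0.10618245703745395, 'world_from_camera': array([[ 0.01797407,  0.99640792, -0.08275374,  0.52648745],
       [-0.99982834,  0.01753999, -0.00596953, -0.10378295],
       [-0.00449659,  0.08284683,  0.99655215,  0.90984049],
       [ 0.        ,  0.        ,  0.        ,  1.        ]])}
{'clock': 0.1, 'joint_pos': array([ 1.14941015,  0.33280055, -0.06470977,  1.46089992,  0.0215768 ,
        1.34989208, -0.08850927]), 'joint_velocities': array([ 0.00024525, -0.00072092,  0.00025458, -0.00429934,  0.00029662,
       -0.00027334, -0.00183039]), 'tau': array([ 1.71928594e-03, -6.26743126e+01,  4.93480253e-02, -3.92432356e+01,
        1.63579563e-02,  6.97655050e-03,  2.68773317e-05]), 'position': array([ 0.24255902, -0.57562862,  0.23058025]), 'ee_rot': array([ 9.80185280e-01,  1.98081778e-01, -1.46309753e-04, -6.36180484e-04]), 'ft_force': array([-0.38928825, -0.1783876 ,  1.27737825]), 'torque': array([-0.02506411, -0.02587078,  0.01036753]), 'grasp_force': 0.0, 'grip_width': 0.9965758117045486}
```

View pics/scene0.png

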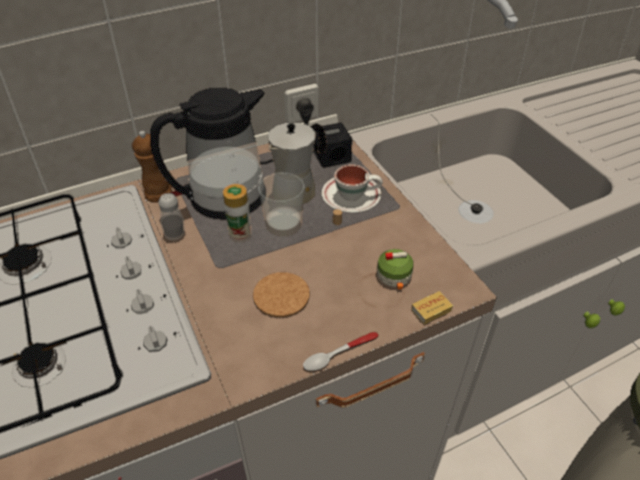

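View pics/top0.png

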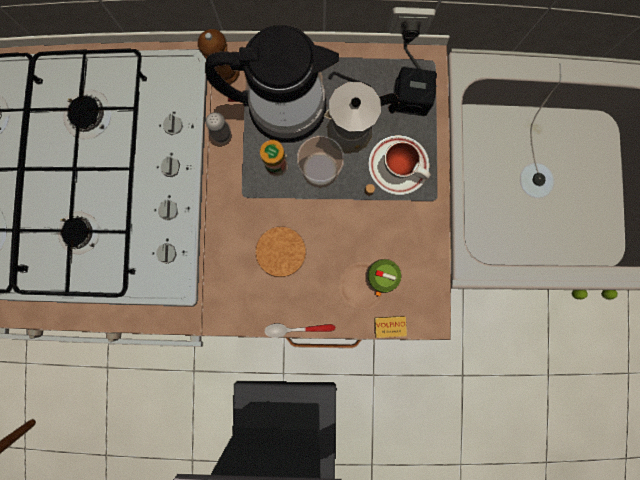

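The scene view shows the timer at (395,267) with its tab at (399,286), and the coaster at (281,293). In the top view the timer is at (384,276), its tab at (378,294), the red end on the left at (378,274), and the coaster at (280,251). The matchbox and spoon lie in front.

Create h.py:
```python
from workcell import manip, viewer, status
import cv2, numpy as np
from scipy.spatial.transform import Rotation as R
def ray(n,uv):
    c=viewer.calibration(n); K=np.array([[c['fx'],0,c['cx']],[0,c['fy'],c['cy']],[0,0,1]])
    p=cv2.undistortPoints(np.float64(uv).reshape(1,1,2),K,np.array([c['k1'],0,0,0]))[0,0]
    # model r_d=r(1+k1 r^2) matches cv2
    W=c['world_from_camera']; d=W[:3,:3]@[p[0],-p[1],-1]; return W[:3,3],d/np.linalg.norm(d)
def plane(n,uv,z):
    o,d=ray(n,uv); return o+d*(z-o[2])/d[2]
def tri(a,b):
    (o1,d1),(o2,d2)=ray("scene",a),ray("top",b)
    t=np.linalg.lstsq(np.c_[d1,-d2],o2-o1,rcond=None)[0]; p,q=o1+t[0]*d1,o2+t[1]*d2
    return (p+q)/2,np.linalg.norm(p-q)
def blob(im,lo,hi,box,hull=False):
    x0,y0,x1,y1=box; m=np.zeros(im.shape[:2],np.uint8)
    m[y0:y1,x0:x1]=cv2.inRange(cv2.cvtColor(im,cv2.COLOR_BGR2HSV),lo,hi)[y0:y1,x0:x1]
    cs=cv2.findContours(m,cv2.RETR_EXTERNAL,cv2.CHAIN_APPROX_NONE)[0]
    if not cs: return None
    c=max(cs,key=lambda c:len(c)+cv2.contourArea(c))
    M=np.zeros_like(m); cv2.drawContours(M,[c],-1,1,-1); M=M if hull else M*(m>0)
    y,x=np.nonzero(M); return np.array([x.mean(),y.mean()]),len(x),c
```

Run:
```python
from h import *
S,T=cv2.imread("pics/scene0.png"),cv2.imread("pics/top0.png")
P={}
for nm,lo,hi,bs,bt in [("coaster",(5,90,110),(18,255,255),(245,265,315,322),(250,220,310,282)),
 ("red",(0,150,100),(5,255,255),(375,245,412,265),(365,258,405,290)),
 ("tab",(5,170,150),(18,255,255),(388,278,412,296),(366,286,390,302)),
 ("green",(35,80,40),(75,255,255),(370,240,420,290),(360,250,410,300))]:
    a,b=blob(S,lo,hi,bs),blob(T,lo,hi,bt)
    print(nm,a and (a[0].round(1),a[1]),b and (b[0].round(1),b[1]))
    if a and b: print("  tri",[np.round(v,4) for v in tri(a[0],b[0])])
    P[nm]=(a,b)
for nm,z in (("coaster",.008),("red",.051),("tab",.010),("green",.044)):
    a,b=P[nm]
    for n,v in (("scene",a),("top",b)):
        if v: print(nm,n,plane(n,v[0],z).round(4))
# coaster ellipse, green circle
for n,v,z in(("scene",P["coaster"][0],.008),("top",P["coaster"][1],.008),("top",P["green"][1],.044)):
    pts=np.array([plane(n,p[0],z)[:2] for p in v[2]]).astype(np.float32); print(n,cv2.minEnclosingCircle(pts))
cv2.imwrite("pics/crop1.png",np.hstack([cv2.resize(S[235:305,360:430],(400,400),interpolation=2),cv2.resize(T[245:315,350:420],(400,400),interpolation=2)]))
```

```text
coaster (array([280.8, 293. ]), 2082) (array([279.5, 250.4]), 3704)
  tri [array([ 0.5816, -0.0337,  0.0064]), np.float64(0.0029)]
red (array([389. , 255.2]), 28) (array([379.1, 273.1]), 28)
  tri [array([ 0.542 , -0.2139,  0.0513]), np.float64(0.0012)]
tab (array([399.8, 284.5]), 18) (array([378.1, 293.4]), 17)
  tri [array([ 0.5053, -0.2168,  0.0144]), np.float64(0.0008)]
green (array([395.4, 267. ]), 651) (array([383.9, 275.5]), 722)
  tri [array([ 0.5382, -0.2269,  0.0205]), np.float64(0.0016)]
coaster scene [ 0.5796 -0.0345  0.008 ]
coaster top [ 0.5821 -0.0325  0.008 ]
red scene [ 0.542  -0.2147  0.051 ]
red top [ 0.5423 -0.2134  0.051 ]
tab scene [ 0.5083 -0.2195  0.01  ]
tab top [ 0.5054 -0.217   0.01  ]
green scene [ 0.5199 -0.2143  0.044 ]
green top [ 0.5383 -0.2229  0.044 ]
scene ((0.5795342922210693, -0.03426114097237587), 0.05047115311026573)
top ((0.5822982788085938, -0.03206619620323181), 0.07976718246936798)
top ((0.5389471054077148, -0.22287744283676147), 0.02960648573935032)
```

View pics/crop1.png

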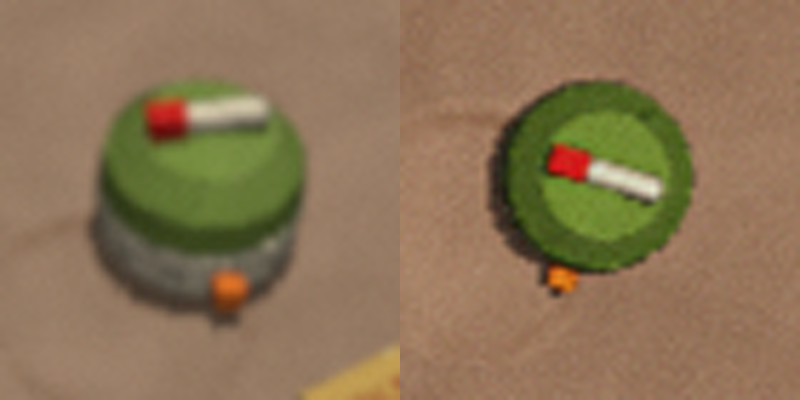

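The crops show a red-and-white bar with the red end pointing left, slightly back. The tab is at the lower left of the base in the top view (orange at crop (562,278)). Next I'll refine the centres, the bar line and the coaster.

Create meas.py:
```python
from h import *
def bar(im,n,box,z):   # non-green, non-orange bright pixels = bar; returns end pts
    x0,y0,x1,y1=box; h=cv2.cvtColor(im,cv2.COLOR_BGR2HSV)
    red=cv2.inRange(h,(0,150,90),(6,255,255))|cv2.inRange(h,(174,150,90),(180,255,255)); white=cv2.inRange(h,(0,0,135),(40,75,255))
    m=np.zeros_like(red); m[y0:y1,x0:x1]=(red|white)[y0:y1,x0:x1]
    k,l,s,c=cv2.connectedComponentsWithStats(m,connectivity=8); i=1+np.argmax(s[1:,4])
    box2=cv2.minAreaRect(np.argwhere(l==i)[:,::-1].astype(np.float32))
    y,x=np.nonzero((l==i)&(red>0)); r=np.array([x.mean(),y.mean()]) if len(x) else None
    return np.array(box2[0]),box2[1],r,s[i,4]
def coaster(im,box,lo=(8,130,120),hi=(20,255,255)):
    b=blob(im,lo,hi,box,True); h=cv2.convexHull(b[2]); return np.array(cv2.fitEllipse(h)[0]),cv2.fitEllipse(h)[1]
```

Run:
```python
from meas import *
S,T=cv2.imread("pics/scene0.png"),cv2.imread("pics/top0.png")
h=cv2.cvtColor(T,cv2.COLOR_BGR2HSV); print("cork",h[250,280],h[240,270],"wood",h[250,230],h[285,300])
a=bar(S,"scene",(375,243,415,264),0);b=bar(T,"top",(368,258,402,292),0);print(a,b)
c,e=tri(a[0],b[0]);print("bar centre",c.round(4),e)
r,e=tri(a[2],b[2]);print("red",r.round(4),e, "ang",np.arctan2(*(r-c)[1::-1]))
for n,v in(("scene",a),("top",b)):
    p,q=plane(n,v[0],.053),plane(n,v[2],.053);print(n,p.round(4),q.round(4),np.arctan2(*(q-p)[1::-1]))
    tb=plane(n,[399.8,284.5] if n=="scene" else [378.1,293.4],.012);print("  tab",tb.round(4),"yaw",np.arctan2(*(p-tb)[1::-1]))
for lo in((8,110,110),(8,125,120),(8,135,120)):
    x,y=coaster(S,(240,262,320,325),lo),coaster(T,(245,215,315,287),lo);print(x,y,[np.round(v,4) for v in tri(x[0],y[0])],plane("top",y[0],.008).round(4))
o=status.get_obs();print(R.from_quat(o['ee_rot']).as_matrix().round(3))
```

```text
cork [ 13 158 173] [ 13 166 164] wood [ 14 101 159] [ 11  98 154]
(array([400.02703857, 253.66212463]), (4.274373531341553, 13.97391414642334), None, np.int32(58)) (array([385.45001221, 275.1499939 ]), (19.922346115112305, 4.427187919616699), array([379.16129032, 273.16129032]), np.int32(83))
bar centre [ 0.5368 -0.2278  0.0535] 0.00799825251247631Traceback (most recent call last):
  File "<stdin>", line 6, in <module>
  File "h.py", line 12, in tri
    (o1,d1),(o2,d2)=ray("scene",a),ray("top",b)
                    ~~~^^^^^^^^^^^
  File "h.py", line 6, in ray
    p=cv2.undistortPoints(np.float64(uv).reshape(1,1,2),K,np.array([c['k1'],0,0,0]))[0,0]
                          ~~~~~~~~~~~~~~~~~~~~~~^^^^^^^
ValueError: cannot reshape array of size 1 into shape (1,1,2)
```

```bash
sed -i 's/    k,l,s,c=cv2/    m=cv2.morphologyEx(m,cv2.MORPH_CLOSE,np.ones((3,3),np.uint8)); k,l,s,c=cv2/' meas.py
```

Create m1.py:
```python
from meas import *
S,T=cv2.imread("pics/scene0.png"),cv2.imread("pics/top0.png")
a=bar(S,"scene",(375,243,415,264),0);b=bar(T,"top",(368,258,402,292),0);print(a,b)
c,e=tri(a[0],b[0]);print("bar centre",c.round(4),e)
if a[2] is not None:
    r,e=tri(a[2],b[2]);print("red",r.round(4),e, "ang",np.arctan2(*(r-c)[1::-1]))
for n,v in(("scene",a),("top",b)):
    if v[2] is None: continue
    p,q=plane(n,v[0],.052),plane(n,v[2],.052);print(n,p.round(4),q.round(4),np.arctan2(*(q-p)[1::-1]))
    tb=plane(n,[399.8,284.5] if n=="scene" else [378.1,293.4],.012);print("  tab",tb.round(4),"yaw",np.arctan2(*(p-tb)[1::-1]))
for lo in((8,118,110),(8,125,120),(8,135,120)):
    x,y=coaster(S,(240,262,320,325),lo),coaster(T,(245,215,315,287),lo);print(x,y,[np.round(v,4) for v in tri(x[0],y[0])],plane("top",y[0],.008).round(4),plane("scene",x[0],.008).round(4))
o=status.get_obs();print(R.from_quat(o['ee_rot']).as_matrix().round(3))
```

```bash
python3 m1.py
```

```text
(array([396.43850708, 254.50769043]), (5.333493232727051, 21.333974838256836), array([388.77142857, 255.48571429]), np.int32(99)) (array([385.45001221, 275.1499939 ]), (19.922346115112305, 4.427187919616699), array([379.16129032, 273.16129032]), np.int32(85))
bar centre [ 0.5383 -0.2255  0.0512] 0.0020604909886731138
red [ 0.542  -0.2138  0.0508] 0.0007439448710166497 ang 1.2674452211525753
scene [ 0.5373 -0.226   0.052 ] [ 0.5409 -0.2135  0.052 ] 1.2912963173314165
  tab [ 0.5069 -0.2185  0.012 ] yaw -0.24364592251532416
top [ 0.5388 -0.2245  0.052 ] [ 0.5422 -0.2133  0.052 ] 1.2810768811961217
  tab [ 0.5055 -0.2168  0.012 ] yaw -0.22727050328509196
(array([280.86212158, 293.71459961]), (43.28339385986328, 56.36643981933594)) (array([280.228302  , 251.25305176]), (50.16221237182617, 50.616371154785156)) [array([ 0.5805, -0.0342,  0.0053]), np.float64(0.0011)] [ 0.5806 -0.0339  0.008 ] [ 0.578  -0.0339  0.008 ]
(array([280.85244751, 293.74371338]), (42.62742614746094, 55.86451721191406)) (array([280.24230957, 251.09538269]), (49.8387336730957, 50.299434661865234)) [array([ 0.5808, -0.0342,  0.0049]), np.float64(0.0012)] [ 0.5809 -0.0339  0.008 ] [ 0.578  -0.0338  0.008 ]
(array([280.9659729 , 294.03955078]), (42.22554016113281, 54.823490142822266)) (array([280.24847412, 251.26191711]), (49.2890625, 49.9136962890625)) [array([ 0.5805, -0.0342,  0.0045]), np.float64(0.0013)] [ 0.5806 -0.0339  0.008 ] [ 0.5773 -0.0338  0.008 ]
[[ 0.922  0.388 -0.001]
 [ 0.388 -0.922  0.001]
 [-0.    -0.001 -1.   ]]
```

The manual's scale: shifts go in units of 50 mm. Converting my numbers, 0.4084 m is 8.168, -0.2086 m is -4.172.

Emit:
run_rows:
  increments:
    - [0,0,-0.1,0.82,-0.42,0,0.4]
    - [0,0,-0.2,1.64,-0.84,0,0.4]
    - [0,0,-0.3,2.46,-1.26,0,0.4]
    - [0,0,-0.4,3.28,-1.68,0,0.4]
    - [0,0,-0.5,4.1,-2.1,0,0.4]
    - [0,0,-0.6,4.92,-2.52,0.4,0.4]
    - [0,0,-0.7,5.74,-2.94,0.8,0.4]
    - [0,0,-0.8,6.56,-3.36,1.2,0.4]
    - [0,0,-0.882,7.38,-3.78,1.8,0.4]
    - [0,0,-0.882,8.168,-4.172,2.4,0.4]
    - [0,0,-0.882,8.168,-4.172,2.6,0.4]
    - [0,0,-0.882,8.168,-4.172,2.6,0.4]
  squeeze: 30

```text
clock: 1.6
position: [0.5371, -0.2256, 0.1004]
ee_rot: [0.802, 0.597, -0.001, -0.001]
ft_force: [-0.6, -0.5, 0.2]
grip_width: 0.402
grasp_force: 0.0
```

```bash
python3 -c "
from h import *
o=status.get_obs();M=R.from_quat(o['ee_rot']).as_matrix();p=o['position'];print(p,o['joint_pos'].round(2),np.arctan2(M[1,1],M[0,1]),M.T@(np.array([.538,-.225,.049])-p),o['ft_force'])
cv2.imwrite('pics/s1.png',cv2.resize(viewer.camera('scene')[150:330,300:540],(800,600)))"
```

```text
[ 0.53712773 -0.22557036  0.10040185] [ 0.67  0.38 -0.42  1.71  0.17  1.09 -0.1 ] -0.2903008536946723 [0.0008099  0.00077904 0.05140013] [-0.6278772  -0.52521575  0.236525  ]
```

View pics/s1.png

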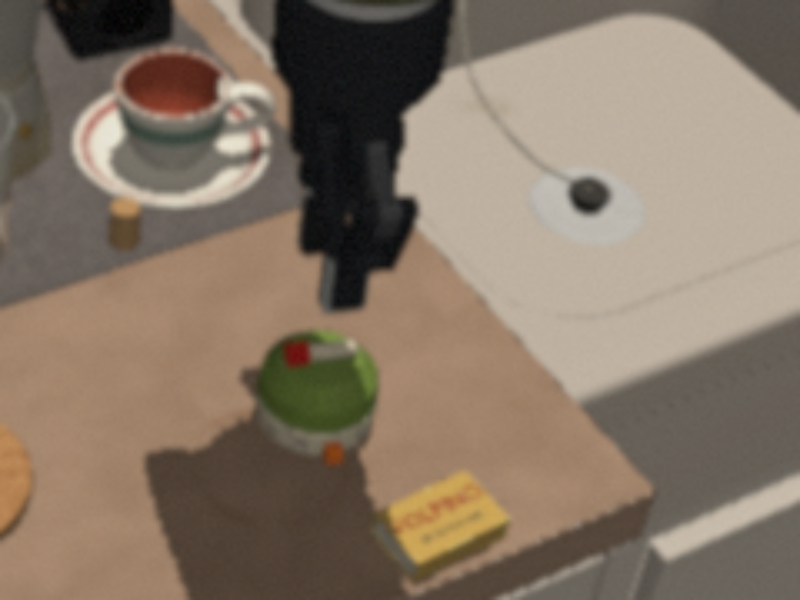

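The fingertips are at crop (345,300), about 5 cm above the bar at (320,352) and lined up with it. I'll descend and close on the bar.

Emit:
run_rows:
  increments:
    - [0,0,0,0.016,0.016,0.4,0.4]
    - [0,0,0,0.016,0.016,0.72,0.4]
    - [0,0,0,0.016,0.016,0.92,0.4]
    - [0,0,0,0.016,0.016,1.03,0.4]
    - [0,0,0,0.016,0.016,1.03,0.4]
  squeeze: 30

```text
clock: 2.28
position: [0.5389, -0.2246, 0.0495]
ee_rot: [0.802, 0.598, -0.0, -0.0]
ft_force: [0.5, 0.0, -0.4]
grip_width: 0.402
grasp_force: 0.0
```

Emit:
run_rows:
  increments:
    - [0,0,0,0,0,0,0.0]
    - [0,0,0,0,0,0,0.0]
    - [0,0,0,0,0,0,0.0]
    - [0,0,0,0,0,0,0.0]
    - [0,0,0,0,0,0,0.0]
    - [0,0,0,0,0,0,0.0]
  squeeze: 30

```text
clock: 3.02
position: [0.5395, -0.2248, 0.0502]
ee_rot: [0.802, 0.598, 0.0, 0.0]
ft_force: [1.2, -0.1, 3.7]
grip_width: 0.072
grasp_force: 29.8
```

Emit:
run_rows:
  increments:
    - [0,0,0,0,0,-0.2,0]
    - [0,0,0,0,0,-0.6,0]
    - [0,0,0,0,0,-1.1,0]
    - [0,0,0,0,0,-1.2,0]
    - [0,0,0,0,0,-1.2,0]

```text
clock: 3.65
position: [0.539, -0.2247, 0.1101]
ee_rot: [0.802, 0.597, 0.0, 0.0]
ft_force: [0.1, 0.3, -0.2]
grip_width: 0.075
grasp_force: 29.3
```

Create m2.py:
```python
from h import *
import sys
S,T=viewer.camera('scene'),viewer.camera('top'); t=sys.argv[1]
cv2.imwrite(f'pics/S{t}.png',S);cv2.imwrite(f'pics/T{t}.png',T)
o=status.get_obs();M=R.from_quat(o['ee_rot']).as_matrix();p=o['position']
print(p,'yang',np.arctan2(M[1,1],M[0,1]),'ft',o['ft_force'].round(1),'q',o['joint_pos'].round(2))
x,y,x2,y2=map(int,sys.argv[2:6]); cv2.imwrite(f'pics/C{t}.png',cv2.resize(S[y:y2,x:x2],None,fx=4,fy=4,interpolation=2))
```

```bash
python3 m2.py a 330 180 470 310
```

```text
[ 0.53850693 -0.22446845  0.10904363] yang -0.28997265381805043 ft [-0.3 -0.  -1.2] q [ 0.67  0.37 -0.43  1.7   0.17  1.11 -0.1 ]
```

View pics/Ca.png

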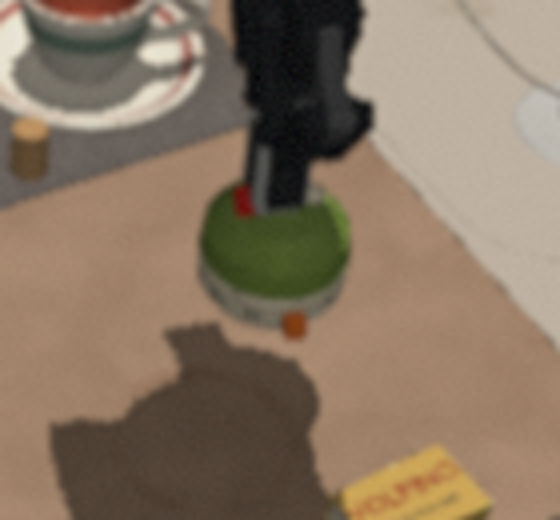

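The timer hangs level from the bar, with its tab at crop (294,325) unchanged. I'll carry it over the coaster while turning it 0.235 rad.

To row units: 0.1945 m is 3.89, -0.0144 m is -0.288.

Emit:
run_rows:
  increments:
    - [0,0,-0.03,0.4,-0.03,0,0]
    - [0,0,-0.09,1.1,-0.08,0,0]
    - [0,0,-0.15,1.9,-0.14,0,0]
    - [0,0,-0.2,2.7,-0.2,0,0]
    - [0,0,-0.235,3.4,-0.252,0,0]
    - [0,0,-0.235,3.76,-0.278,0.2,0]
    - [0,0,-0.235,3.89,-0.288,0.4,0]
    - [0,0,-0.235,3.89,-0.288,0.6,0]
    - [0,0,-0.235,3.89,-0.288,0.6,0]

```text
clock: 4.88
position: [0.58, -0.0351, 0.0786]
ee_rot: [0.727, 0.687, -0.001, -0.001]
ft_force: [0.0, -0.5, -1.0]
grip_width: 0.076
grasp_force: 29.3
```

```bash
python3 m2.py b 210 200 350 330
```

Run:
```python
from h import *
S,T=cv2.imread("pics/Sb.png"),cv2.imread("pics/Tb.png")
a=blob(S,(3,150,90),(18,255,255),(270,250,300,290));print(a[:2])
for n,im in(("scene",S),("top",T)):
    b=blob(im,(5,170,110),(18,255,255),(250,240,310,300));print(n,b[:2])
```

```text
[ 0.5808259  -0.03505365  0.07979755] yang -0.05623193159597922 ft [ 0.1  0.1 -0.3] q [ 0.42  0.42 -0.54  1.72  0.24  1.06 -0.25]
(array([271.28571429, 268.        ]), 7)
scene (array([289.31034483, 294.79310345]), 29)
top (array([303., 246.]), 1)
```

View pics/Cb.png

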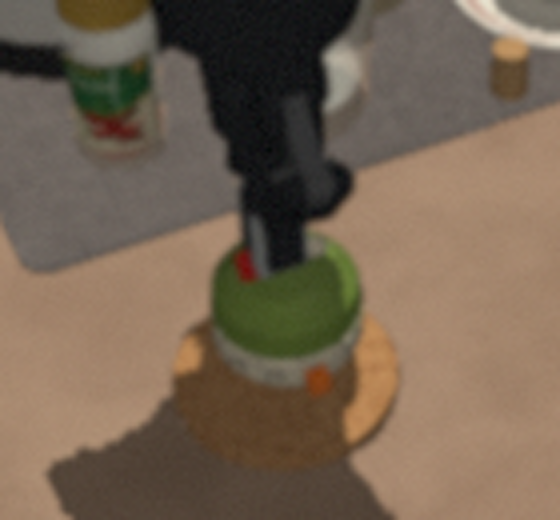

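The timer hangs above the coaster with its tab at crop (317,380), i.e. image (289,295). Checking the yaw.

Run:
```python
from h import *
S=cv2.imread("pics/Sb.png")
b=blob(S,(3,150,90),(16,255,255),(280,288,300,302));print(b[:2])
for z in(.039,.041): print(plane("scene",b[0],z).round(4))
```

```text
(array([289.43478261, 295.58695652]), 46)
[ 0.5435 -0.0355  0.039 ]
[ 0.542  -0.0349  0.041 ]
```

To row units: 0.0205 m is 0.41, 0.018 m is 0.36.

Emit:
run_rows:
  increments:
    - [0,0,0,0.02,0,0.16,0]
    - [0,0,0,0.02,0,0.28,0]
    - [0,0,0,0.02,0,0.36,0]
    - [0,0,0,0.02,0,0.41,0]
    - [0,0,0,0.02,0,0.41,0]

```text
clock: 5.6
position: [0.5809, -0.0331, 0.0592]
ee_rot: [0.726, 0.687, -0.0, -0.0]
ft_force: [-0.7, 0.4, -1.6]
grip_width: 0.071
grasp_force: 29.3
```

Emit:
run_rows:
  increments:
    - [0,0,0,0,0,0.01,0]
    - [0,0,0,0,0,0.02,0]
    - [0,0,0,0,0,0.02,0]

```text
clock: 5.98
position: [0.5811, -0.0331, 0.0585]
ee_rot: [0.726, 0.687, 0.0, 0.0]
ft_force: [0.6, 0.7, -0.7]
grip_width: 0.07
grasp_force: 29.4
```

To row units: 0.001 m is 0.02, 0.0005 m is 0.01.

Emit:
run_rows:
  increments:
    - [0,0,0,0,0,0.01,0]
    - [0,0,0,0,0,0.02,0]
    - [0,0,0,0,0,0.02,0]

```text
clock: 6.35
position: [0.5816, -0.0331, 0.0581]
ee_rot: [0.726, 0.687, 0.0, 0.001]
ft_force: [-0.2, -0.2, 5.3]
grip_width: 0.073
grasp_force: 30.1
```

Emit:
run_rows:
  increments:
    - [0,0,0,0,0,0.01,0]
    - [0,0,0,0,0,0.02,0]
    - [0,0,0,0,0,0.02,0]

```text
clock: 6.72
position: [0.5817, -0.0331, 0.0579]
ee_rot: [0.726, 0.687, 0.0, 0.001]
ft_force: [-4.2, -0.3, 13.9]
grip_width: 0.071
grasp_force: 31.2
```

To row units: -0.1 m is -2, -0.18 m is -3.6.

Emit:
run_rows:
  increments:
    - [0,0,0,0,0,-0.03,0]
    - [0,0,0,0,0,-0.03,0.4]
    - [0,0,0,0,0,-0.03,0.4]
    - [0,0,0,0,0,-0.03,0.4]
    - [0,0,0,0,0,-0.4,0.4]
    - [0,0,0,0,0,-1.2,0.4]
    - [0,0,0,-0.4,0,-2,0.4]
    - [0,0,0,-1.6,0,-2,0.4]
    - [0,0,0,-2.8,0,-2,0.4]
    - [0,0,0,-3.6,0,-2,0.4]
    - [0,0,0,-3.6,0,-2,0.4]

```text
clock: 8.1
position: [0.5702, -0.2173, 0.1574]
ee_rot: [0.728, 0.685, -0.0, 0.001]
ft_force: [0.0, 0.4, -0.1]
grip_width: 0.401
grasp_force: 0.0
```

```bash
python3 m2.py c 210 200 350 330
```

Create m3.py:
```python
from meas import *
import sys
t=sys.argv[1]; S,T=cv2.imread(f"pics/S{t}.png"),cv2.imread(f"pics/T{t}.png")
a=bar(S,"",(260,258,305,290),0);b=bar(T,"",(262,230,302,270),0);print(a,b)
ta=blob(S,(3,160,110),(16,255,255),(265,295,305,315));tb=blob(T,(5,185,170),(16,255,255),(262,262,302,276));print(ta[:2],tb[:2])
c,e=tri(a[0],b[0]);print("bar centre",c.round(4),e)
r,e=tri(a[2],b[2]);print("red",r.round(4),e,"ang",np.arctan2(*(r-c)[1::-1]))
k,e=tri(ta[0],tb[0]);print("tab",k.round(4),e,"yaw",np.arctan2(*(c-k)[1::-1]))
for n,v,u in(("scene",a,ta),("top",b,tb)):
    p,q,w=plane(n,v[0],.060),plane(n,v[2],.060),plane(n,u[0],.020);print(n,p.round(4),"bar",np.arctan2(*(q-p)[1::-1]),"tab",w.round(4),"yaw",np.arctan2(*(p-w)[1::-1]))
cv2.imwrite(f"pics/D{t}.png",np.hstack([cv2.resize(S[250:340,235:325],(400,400),interpolation=2),cv2.resize(T[205:295,235:325],(400,400),interpolation=2)]))
```

```bash
python3 m3.py c
```

```text
[ 0.57128262 -0.21248688  0.15726452] yang -0.05525976352950189 ft [0.1 0.4 0.6] q [ 0.66  0.39 -0.47  1.58  0.18  1.22  0.1 ]
(array([279.45001221, 271.3500061 ]), (5.375871658325195, 22.135942459106445), array([271.91891892, 273.86486486]), np.int32(111)) (array([278., 249.]), (4.0, 20.0), array([271.08823529, 248.94117647]), np.int32(92))
(array([288.55555556, 302.61111111]), 36) (array([278.66666667, 269.13333333]), 15)
bar centre [ 0.581  -0.0346  0.0591] 0.0017213280180219063
red [ 0.5811 -0.022   0.0591] 0.0010040686746770736 ang 1.5669954872311764
tab [ 0.5465 -0.0335  0.0197] 0.001801563810015923 yaw -0.0319703437835525
scene [ 0.5798 -0.035   0.06  ] bar 1.5547445422506738 tab [ 0.5458 -0.0342  0.02  ] yaw -0.025841121282803987
top [ 0.5814 -0.0339  0.06  ] bar 1.5802642902028021 tab [ 0.5469 -0.0327  0.02  ] yaw -0.03439011730212395
```

The timer stands at (0.581, -0.0345), under 1 mm from the coaster's centre, with yaw about -0.03 rad and the gripper off it. The bar is at 1.567 rad. I'll regrip the bar, press and turn.

To row units: 0.16 m is 3.2, 0.1787 m is 3.574.

Emit:
run_rows:
  increments:
    - [0,0,-0.055,1.2,0,0,0.4]
    - [0,0,-0.055,2.4,0,0,0.4]
    - [0,0,-0.055,3.2,0,0,0.4]
    - [0,0,-0.055,3.574,0,0.4,0.4]
    - [0,0,-0.055,3.574,0,1,0.4]
    - [0,0,-0.055,3.574,0,1.5,0.4]
    - [0,0,-0.055,3.574,0,1.8,0.4]
    - [0,0,-0.055,3.574,0,1.96,0.4]
    - [0,0,-0.055,3.574,0,1.99,0.4]
    - [0,0,-0.055,3.574,0,1.99,0.4]

```text
clock: 9.45
position: [0.5813, -0.0344, 0.0575]
ee_rot: [0.707, 0.707, 0.0, 0.0]
ft_force: [0.0, 0.2, 0.1]
grip_width: 0.398
grasp_force: 0.0
```

Emit:
run_rows:
  increments:
    - [0,0,0,0,0,0,0]
    - [0,0,0,0,0,0,0]
    - [0,0,0,0,0,0,0]
    - [0,0,0,0,0,0,0]
    - [0,0,0,0,0,0,0]
    - [0,0,0,0,0,0,0]
  squeeze: 30

```text
clock: 10.2
position: [0.5813, -0.0345, 0.0573]
ee_rot: [0.707, 0.707, 0.0, 0.0]
ft_force: [-1.9, -0.5, 5.8]
grip_width: 0.07
grasp_force: 30.9
```

Emit:
run_rows:
  increments:
    - [0,0,0,0,0,0.02,0]
    - [0,0,0,0,0,0.02,0]
    - [0,0,0,0,0,0.02,0]

```text
clock: 10.58
position: [0.5814, -0.0345, 0.0572]
ee_rot: [0.707, 0.707, 0.0, 0.001]
ft_force: [-4.6, -0.6, 14.4]
grip_width: 0.071
grasp_force: 31.9
```

Emit:
run_rows:
  increments:
    - [0,0,-0.1,0,0,0,0]
    - [0,0,-0.2,0,0,0,0]
    - [0,0,-0.3,0,0,0,0]
    - [0,0,-0.4,0,0,0,0]
    - [0,0,-0.4,0,0,0,0]

```text
clock: 11.2
position: [0.5809, -0.0346, 0.0572]
ee_rot: [0.552, 0.834, -0.0, 0.0]
ft_force: [-7.7, -0.9, 17.0]
grip_width: 0.076
grasp_force: 32.2
```

```bash
python3 m2.py d 210 200 350 330;  python3 - <<'E'
from h import *
S=cv2.imread("pics/Sd.png"); b=blob(S,(3,150,90),(16,255,255),(270,292,310,315));print(b[:2])
E
```

```text
[ 0.58091068 -0.03458466  0.05718214] yang 0.3999163953231704 ft [-6.3 -1.  17.1] q [ 0.48  0.47 -0.61  1.74  0.31  1.03  0.16]
(array([289.56818182, 303.20454545]), 44)
```

View pics/Cd.png

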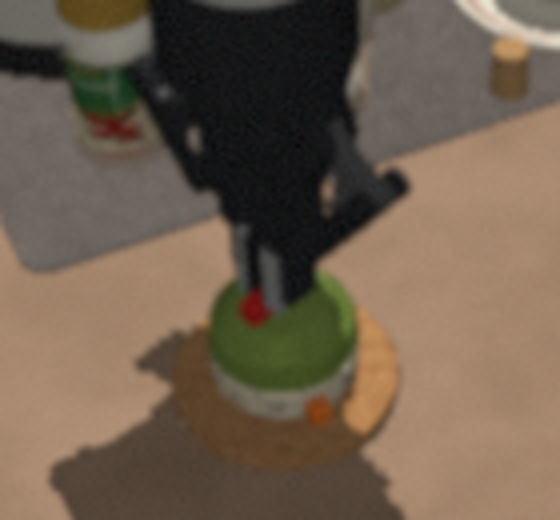

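The tab is at crop (319,411), image (289.6,303), so it stayed put to within a pixel while the red end came round. I'll continue the remaining 1.145 rad.

Emit:
run_rows:
  increments:
    - [0,0,-0.12,0,0,0,0]
    - [0,0,-0.24,0,0,0,0]
    - [0,0,-0.36,0,0,0,0]
    - [0,0,-0.48,0,0,0,0]
    - [0,0,-0.6,0,0,0,0]
    - [0,0,-0.72,0,0,0,0]
    - [0,0,-0.84,0,0,0,0]
    - [0,0,-0.96,0,0,0,0]
    - [0,0,-1.06,0,0,0,0]
    - [0,0,-1.145,0,0,0,0]
    - [0,0,-1.145,0,0,0,0]
    - [0,0,-1.145,0,0,0,0]

```text
clock: 12.8
position: [0.5806, -0.0356, 0.0572]
ee_rot: [0.013, 1.0, -0.001, -0.0]
ft_force: [-9.7, -3.8, 20.4]
grip_width: 0.074
grasp_force: 32.5
```

```bash
python3 m2.py e 210 200 350 330;  python3 - <<'E'
from h import *
S=cv2.imread("pics/Se.png"); b=blob(S,(3,150,90),(16,255,255),(270,292,310,315));print(b[:2])
E
```

```text
[ 0.58062748 -0.03563894  0.05721394] yang 1.5439929449200893 ft [-10.4  -3.7  20.8] q [ 0.64  0.54 -0.83  1.73  0.45  1.07  1.21]
(array([289.54347826, 302.86956522]), 46)
```

To row units: -0.18 m is -3.6, -0.14 m is -2.8.

Emit:
run_rows:
  increments:
    - [0,0,0,0,0,-0.02,0]
    - [0,0,0,0,0,-0.03,0]
    - [0,0,0,0,0,-0.03,0.4]
    - [0,0,0,0,0,-0.03,0.4]
    - [0,0,0,0,0,-0.03,0.4]
    - [0,0,0,0,0,-0.4,0.4]
    - [0,0,0,0,0,-1.2,0.4]
    - [0,0,0,0,-0.4,-2,0.4]
    - [0,0,0,0,-1.6,-2,0.4]
    - [0,0,0,0,-2.8,-2,0.4]
    - [0,0,0,0,-3.6,-2,0.4]
    - [0,0,0,0,-3.6,-2,0.4]
    - [0,0,0,0,-3.6,-2,0.4]

```text
clock: 14.52
position: [0.5766, -0.2133, 0.1568]
ee_rot: [0.013, 1.0, 0.0, 0.0]
ft_force: [0.4, 1.2, 0.1]
grip_width: 0.398
grasp_force: 0.0
```

```bash
python3 m2.py f 210 200 350 330; python3 m3.py f
```

```text
[ 0.57668056 -0.21259938  0.15657664] yang 1.5473717552245452 ft [-0.2 -0.5  0.3] q [ 0.9   0.48 -0.82  1.55  0.36  1.26  1.58]
(array([278.83679199, 271.72021484]), (19.219078063964844, 5.326635837554932), array([281.51515152, 277.12121212]), np.int32(91)) (array([277.43777466, 248.99612427]), (4.241723537445068, 20.1481876373291), array([277.0625 , 255.90625]), np.int32(90))
(array([288.83783784, 301.91891892]), 37) (array([279.        , 268.66666667]), 18)
bar centre [ 0.5811 -0.0335  0.0587] 0.001677127592574477
red [ 0.5689 -0.033   0.0582] 0.001507110059057655 ang 3.101661655537627
tab [ 0.5473 -0.0342  0.0202] 0.0020368589099243038 yaw 0.02009523948275655
scene [ 0.5795 -0.0339  0.06  ] bar 3.0855294674573157 tab [ 0.5469 -0.0351  0.02  ] yaw 0.039552102150852704
top [ 0.5814 -0.0329  0.06  ] bar 3.1113537631204107 tab [ 0.5478 -0.0333  0.02  ] yaw 0.011888373882376024
```

View pics/Df.png

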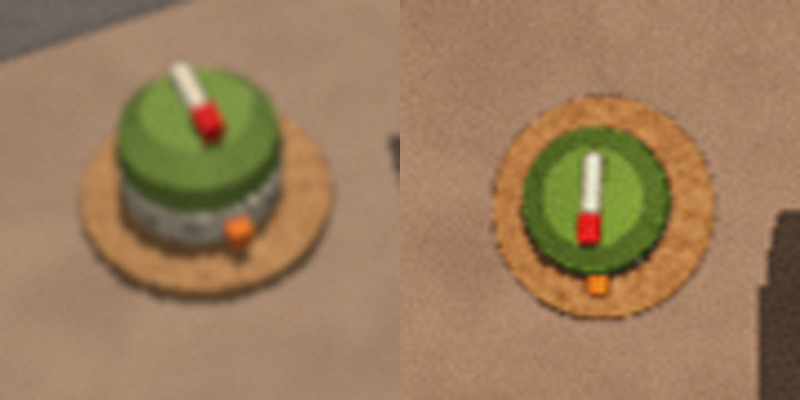

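Both views show the timer centred on the coaster. In the top crop the red end is at (588,230) and the tab at (597,285). After correcting for parallax, the red end is about 0.06 rad short of the tab, so I'll regrip and trim it.

To row units: 0.18 m is 3.6, 0.0995 m is 1.99.

Emit:
run_rows:
  increments:
    - [0,0,0,0,1.2,0,0.4]
    - [0,0,0,0,2.4,0,0.4]
    - [0,0,0,0,3.2,0,0.4]
    - [0,0,0,0,3.6,0.4,0.4]
    - [0,0,0,0,3.6,1,0.4]
    - [0,0,0,0,3.6,1.5,0.4]
    - [0,0,0,0,3.6,1.8,0.4]
    - [0,0,0,0,3.6,1.96,0.4]
    - [0,0,0,0,3.6,1.99,0.4]
    - [0,0,0,0,3.6,1.99,0.4]

```text
clock: 15.88
position: [0.5813, -0.0343, 0.057]
ee_rot: [0.013, 1.0, -0.0, 0.001]
ft_force: [0.3, -0.3, 0.4]
grip_width: 0.396
grasp_force: 0.0
```

Emit:
run_rows:
  increments:
    - [0,0,0,0,0,0,0.2]
    - [0,0,0,0,0,0,0]
    - [0,0,0,0,0,0,0]
    - [0,0,0,0,0,0,0]
    - [0,0,0,0,0,0,0]
    - [0,0,0,0,0,0.01,0]
    - [0,0,0,0,0,0.01,0]
  squeeze: 20

```text
clock: 16.75
position: [0.5813, -0.0345, 0.0567]
ee_rot: [0.013, 1.0, -0.0, 0.0]
ft_force: [-2.4, -1.5, 10.3]
grip_width: 0.08
grasp_force: 24.3
```

To row units: -0.18 m is -3.6, -0.14 m is -2.8.

Emit:
run_rows:
  increments:
    - [0,0,-0.03,0,0,0,0]
    - [0,0,-0.065,0,0,0,0]
    - [0,0,-0.065,0,0,0,0]
    - [0,0,-0.065,0,0,-0.02,0]
    - [0,0,-0.065,0,0,-0.02,0.4]
    - [0,0,-0.065,0,0,-0.02,0.4]
    - [0,0,-0.065,0,0,-0.02,0.4]
    - [0,0,-0.065,0,0,-0.4,0.4]
    - [0,0,-0.065,0,0,-1.2,0.4]
    - [0,0,-0.065,0,-0.4,-2,0.4]
    - [0,0,-0.065,0,-1.6,-2,0.4]
    - [0,0,-0.065,0,-2.8,-2,0.4]
    - [0,0,-0.065,0,-3.6,-2,0.4]
    - [0,0,-0.065,0,-3.6,-2,0.4]
    - [0,0,-0.065,0,-3.6,-2,0.4]

```text
clock: 18.62
position: [0.5766, -0.2133, 0.1568]
ee_rot: [-0.02, 1.0, 0.0, 0.0]
ft_force: [0.6, 0.0, -0.1]
grip_width: 0.402
grasp_force: 0.0
```

```bash
python3 m2.py g 210 200 350 330; python3 m3.py g
```

```text
[ 0.57665673 -0.21261046  0.15656435] yang 1.6123503335765124 ft [ 0.2 -0.  -0.1] q [ 0.91  0.49 -0.84  1.55  0.37  1.27  1.63]
(array([278.49996948, 272.        ]), (19.37933921813965, 5.316456317901611), array([281.78787879, 277.12121212]), np.int32(93)) (array([278., 249.]), (20.0, 4.0), array([277.66666667, 256.06666667]), np.int32(85))
(array([288.92105263, 301.94736842]), 38) (array([279.2       , 268.93333333]), 15)
bar centre [ 0.5815 -0.0338  0.0575] 0.00029299475933781965
red [ 0.5688 -0.0338  0.058 ] 0.0008607207102182763 ang -3.1411101812919666
tab [ 0.5469 -0.0344  0.0204] 0.001619951489139911 yaw 0.01800940141783643
scene [ 0.5792 -0.0331  0.06  ] bar -3.1090060630361034 tab [ 0.5468 -0.0352  0.02  ] yaw 0.06482362968985268
top [ 0.5814 -0.0339  0.06  ] bar 3.118383288216201 tab [ 0.5473 -0.0337  0.02  ] yaw -0.006244060908931026
```

View pics/Dg.png

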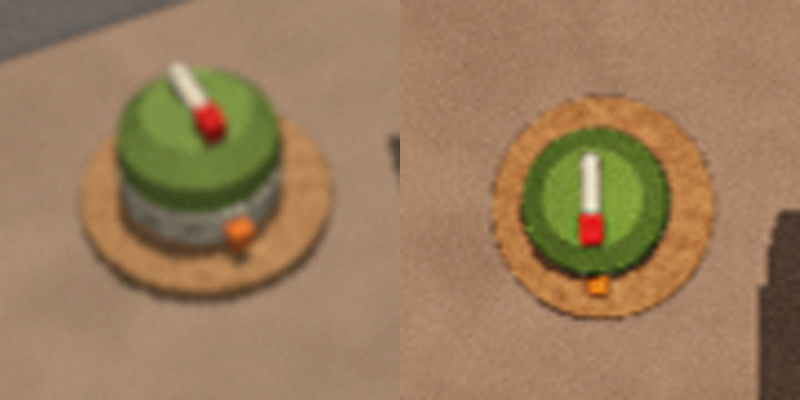

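View pics/Sg.png

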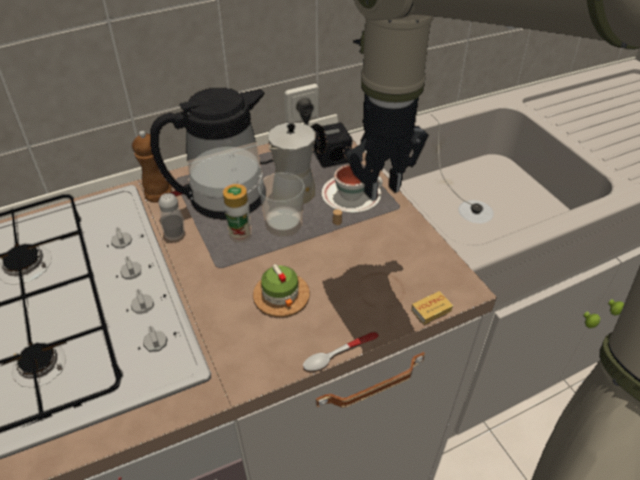

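The timer is centred on the coaster. Bar and tab agree to about 0.02 rad: in the top crop the red end is at (592,230) and the tab at (597,286), with parallax explaining the offset. The bystanders (e.g. matchbox (433,306), stopper (337,216)) are where they started, and the gripper is clear.

```bash
python3 -c "
from workcell import manip, viewer, status
print(manip.hand_in())"
```

```text
the job is handed in; nothing more can be done
None
```

Handed in at about 19 s of the 69 s limit: the timer stands within about 1 mm of the coaster's centre with its tab facing the robot, its dial is wound so the red end lines up with the tab to about 0.02 rad as measured from the camera images, the other things look unmoved in the last picture, and the gripper is clear.

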